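# Refit the throat plate of a bench table saw

### The job

Put the flat metal throat plate back into the opening of the bench saw's table: slide it away from you along the blade line so that the tongue on its far end goes all the way under the lip at the far end of the opening, then press its near end down past the spring plungers until the plate lies flush with the table all round. Leave the other things on the saw and on the bench where they are.

Things in the scene. Friction and masses are not known exactly. Their poses are not given: they have to be found in the camera images.
- saw: compact bench table saw, fixed to the bench, at another place and yaw each time. Origin on the bench below the centre of the throat opening; x along the blade line away from the operator, y left, z up. Flat aluminium table top 150 mm above the bench, x -200 to +150, y -210 to +210 mm; plain and flat in front of the opening. Mitre slots 16 mm wide along x at y = +-100 mm
- saw_throat (a point): centre of the throat opening at table-top level (saw x = 0, z = 150 mm), axes as the saw's. The opening runs from x = -67 (near rim) to +67 mm (edge of the lip), 71 mm wide, upright walls. Along both sides a ledge 9 mm wide lies 8 mm below the table top and carries the plate; between them it is open down to the blade, wound down out of the way
- saw_lip (a point): middle of the edge of the retaining lip at the far end of the opening, at table-top level (saw x = +67 mm), axes as the saw's. The table skin overhangs here, 2.5 mm thick, over a pocket 18 mm deep whose floor lies 2 mm below the ledges
- saw_rim (a point): middle of the near rim of the opening, at table-top level (saw x = -67 mm). In the wall below it two round-nosed spring plungers at y = +-20 mm, 6 mm down, stand 6 mm out. A plate tucked home but not pressed rests on them, its near end about 5 mm proud; about 5 N (at most 10) down on that end snaps it in, and they then hold it against the lip
- saw_fence (a point): middle of the top of the rip fence, an aluminium bar 370 x 30 mm along x, standing 42 mm above the table top, its right face 145 mm to the left of the blade line; fixed
- plate: throat plate, loose, 0.15 to 0.27 kg: flat grey light alloy, 130 (x) x 66 (y) x 8 mm. Origin at the middle of its underside; +x towards its tongue, z up. Starts flat on the table, tongue end over the opening: middle 23 to 48 mm before the near rim, up to 25 mm off the blade line, turned up to 0.3 rad. Home: origin at saw x = 2, y = 0 (2.5 mm play either way), z = 142 mm
- plate_hole (a point): middle of the plate's 20 mm finger hole, on the upper face, 36 mm from the plate's middle towards its near end (the solid strip beyond the hole is 19 mm wide). A blade slot 70 x 5 mm runs along the other half. Once the plate's middle is past the near rim and its sides are within the opening, its tongue end tips down onto the ledges by its own weight
- plate_near (a point): middle of the upper edge of the plate's near end (plate x = -65, z = 8 mm); level with the table top when home
- plate_shoulder (a point): middle of the upper edge of the plate's far end, below which the tongue begins (plate x = +65, z = 8 mm); level with the table top and against the lip's edge when home
- plate_tongue (a point): middle of the upper edge of the tip of the tongue (plate x = +77, z = 4 mm). The tongue stands out 12 mm from the plate's far end, 40 mm wide, 4 mm thick, level with the underside; when home its tip lies 12 mm beyond the lip's edge and 4 mm below the table top
- spanner: flat double-ended steel blade spanner, 185 x 30 x 5 mm, lying on the right of the saw table; origin under its middle, x along it
- nut: small flanged hexagonal arbor nut, 26 mm across, 13 mm high, on the saw table beyond the lip; origin under its middle
- flange: flat steel blade washer, 42 mm across, 16 mm bore, 6 mm high, on the right of the saw table towards its far side; origin under its middle
- weight_big: round black iron weight, 170 mm across, 22 mm high, on the bench to the right; origin under its middle
- weight_small: round black iron weight, 110 mm across, 18 mm high, on the bench beside the saw; origin under its middle
- bolt: large dark hexagonal bolt, 150 mm long, lying on the bench to the left; origin under its middle, x along it
- tape: black and yellow tape measure, 66 x 34 x 51 mm, on the bench beside the saw; origin under its middle

How it is judged:
On the way:
1. the tongue is under the lip while the near end of the plate still stands up (x of plate_tongue in the frame of saw_lip above 0.006 m and z of plate_tongue in the frame of saw_lip below -0.002 m and z of plate_near in the frame of saw_lip above 0.003 m), for 0.05 s.
At the end, for the whole second after the job is handed in: the tongue reaches at least 6 mm under the lip and lies below it, both ends of the plate's upper face are within 2 mm of the level of the table top, the plate is level within 0.04 rad and at rest (x of plate_tongue in the frame of saw_lip above 0.006 m and z of plate_tongue in the frame of saw_lip below -0.002 m and z of plate_near in the frame of saw_lip between -0.002 and 0.002 m and z of plate_shoulder in the frame of saw_lip between -0.002 and 0.002 m and angle between plate's own z axis and vertical below 0.04 rad and linear speed of plate below 0.01 m/s); the robot touches nothing.
It fails at once if one of the other loose things is moved by more than 30 mm (distance of any of spanner, nut, flange, weight_big, weight_small, bolt, tape from where it was at the start of the episode above 0.03 m).
It also fails if it takes over 51 s, if anything falls off the work surface, if the arm or the gripper's body presses on something with over 40 N, if the wrist force passes 120 N, or if a joint passes its speed limit or range.

### The arm

A 7-joint arm with a two-finger parallel gripper is mounted at the origin on the work surface. World frame = base frame: x ahead of the robot, y to its left, z up, the work surface at z = 0. Lengths are in m, angles in rad, forces in N, time in s.
With the tool pointing down it reaches from about 0.425 to 0.925 m from the base axis. Payload 6.8 kg.
Tool frame: the origin (TCP) lies midway between the tips of the shut fingers; the grasp point (between the pads) lies 19 mm behind it; z points along the fingers, y is the line along which they close (so a half turn about z gives the same grasp; the last joint's range is limited). The gripper opens to 85 mm and grips with 20 to 120 N. Pads are 22 mm wide; open, the fingers measure 114 mm over their backs; the gripper's body (76 mm by 85 mm) begins 54 mm behind the grasp point. The pads swing forward as they close: fully open they stand 13 mm farther back than shut.
Start: joints at [-1.387, 0.477, 0.022, 1.555, -0.011, 1.109, -0.083], TCP at [0.194, 0.646, 0.231] pointing down, gripper open.
Joint ranges: [-2.96, 2.96], [-0.34, 2.1], [-1.41, 1.46], [0.24, 2.44], [-1.37, 4.51], [0.17, 1.92], [-2.96, 2.96]. Speed limits (rad/s): [2.39, 2.39, 3.14, 3.14, 3.14, 3.14, 3.14].

### API

Orientations are given as a unit quaternion [w, x, y, z].
In Python, from cell import env, kinematics, monitor, cams, spot_in, mark_of gives the robot as it stands. Calls block until the motion is done:
- env.reach(position, orientation): joint-space move of the TCP to a pose.
- env.movel(position, velocity=0.15, rot=None, stop_force=None): straight line of the TCP; rot=None keeps the orientation; velocity is the mean speed in m/s. With stop_force (N) it stops when the force on the tool has changed by that much, and returns True; else False.
- env.goto_joints(angles): joint-space move.
- env.grip(opening, f_grip=None): finger opening in m; f_grip is the grip in N (None keeps the last); returns when the fingers have stopped.
- env.dwell(seconds).
- kinematics.inverse_kinematics(position, orientation): joint angles nearest the present ones, or None.
- monitor.get_state(): the state.
- cams.camera(name): name is "scene" or "side" or "wrist"; returns (picture, depth): 400x640x3 uint8, blue, green, red; 400x640 float32, m along the optical axis (not along the pixel's ray), 0 where there is no reading.
- cams.calibration(name): a dict with "fx", "fy", "cx", "cy" (pixels), "k1" (the pictures are not rectified: a ray, as slopes to the right and down, at radius r is drawn at 1 + k1 r^2 times it, then the intrinsics apply), "rvec" (rotation vector, rad) and "tvec" (3), from world to camera coordinates, as OpenCV has them. Camera axes: x right, y down, z forward; pixel columns grow to the right and rows downward; lengths in m; the calibration is good to about 2 mm. A picture is of the moment at which its call begins: read the wrist's pose just before it. calibration takes no time and is no camera call; for the wrist camera it gives the pose at the moment of the call.
A pose or a line that the arm cannot do raises env.PlanningError and nothing moves.
- env.job_done(): hands the job in; it is judged then, once.
Trained networks look in the newest picture that a camera, given by its name, has taken for a name from the list of things; names that differ only in an ending like _2 or _b are one class to them, and where a whole thing is asked for, a point or a joint stands for the part that bears it (a point fixed in the world has none). Each returns a list of dicts, best first, with "score" (0 to 1); they miss things now and then, are a little off and sometimes report something else, mostly with a low value. They report only what shows in the picture. A call takes as long as a camera call.
- spot_in(query, camera): "at" ([x, y, z] in m, in the coordinates of the camera as it stood for that picture, good to about 4 mm: the middle of the surface that is visible of it).
- mark_of(query, camera): "at" ([x, y, z] in m, in the coordinates of the camera as it stood for that picture, good to about 4 mm: a listed point, or the origin of a listed thing).
The state is a dict: "time": time; "qpos": joint angles; "joint_velocities": joint speeds; "joint_torque": joint torques, N m; "tcp_pos": TCP position; "orientation": TCP orientation; "force": force on the tool from outside, world axes, zero at the start; "torque": the same for the moment, N m; "opening": finger opening in m; "gripper_force": force on a finger pad.
Only numpy, scipy, OpenCV 4.12 (cv2) and the standard library are available. Lean on these libraries where they do the work, as an engineer would, in place of code of your own. Each camera call takes 0.05 s, during which the arm holds its last target. There are 200 camera calls.

## Working session

There is one attempt and no reset: what is moved stays moved. The work goes in short steps, each a Python script; the robot and the scene stay as the last script left them, time stands still between calls to the robot, and variables do not carry over. Pictures are saved under pics/ and viewed, at most 10 in all, crops included, and the job is handed in when it is done.

```bash
ls; mkdir -p pics; cat > h.py <<'E'
import numpy as np, cv2
from cell import env, kinematics, monitor, cams, spot_in, mark_of
def w(c,p):
    R=cv2.Rodrigues(np.array(c["rvec"],float))[0]
    return R.T@(np.array(p,float)-np.array(c["tvec"],float).ravel())
def marks(cam,names,n=1):
    out={}
    for q in names:
        c=cams.calibration(cam)
        out[q]=[(np.round(w(c,d["at"]),4),round(d["score"],2)) for d in mark_of(q,cam)[:n]]
    return out
E
python3 - <<'E'
from h import *
for cam in ("scene","side","wrist"):
    im,d=cams.camera(cam); cv2.imwrite(f"pics/{cam}0.png",im); np.save(f"pics/{cam}0.npy",d)
    print(cam); 
    for k,v in marks(cam,["saw_throat","saw_lip","saw_rim","saw_fence","plate","plate_hole","plate_near","plate_shoulder","plate_tongue"]).items(): print(k,v)
a=cv2.imread("pics/scene0.png");print(monitor.get_state())
E
```

```text
cell.py
pics
scene
saw_throat [(array([0.6094, 0.0028, 0.1517]), 0.65)]
saw_lip [(array([0.6742, 0.0116, 0.1495]), 0.87)]
saw_rim [(array([0.5405, 0.0042, 0.148 ]), 0.8)]
saw_fence [(array([0.5725, 0.162 , 0.1923]), 0.62)]
plate [(array([ 0.4947, -0.0184,  0.1493]), 0.68)]
plate_hole [(array([ 0.4571, -0.0152,  0.157 ]), 0.71)]
plate_near [(array([ 0.4301, -0.0203,  0.1606]), 0.92)]
plate_shoulder [(array([ 0.559 , -0.0017,  0.1608]), 0.8)]
plate_tongue [(array([ 5.723e-01, -1.000e-04,  1.542e-01]), 0.83)]
side
saw_throat [(array([0.6047, 0.0074, 0.1563]), 0.68)]
saw_lip [(array([0.6698, 0.0121, 0.1499]), 0.8)]
saw_rim []
saw_fence [(array([0.5748, 0.1612, 0.1899]), 0.63)]
plate [(array([ 0.4919, -0.0118,  0.149 ]), 0.79)]
plate_hole [(array([ 0.4626, -0.0233,  0.1557]), 0.95)]
plate_near [(array([ 0.4259, -0.0241,  0.1556]), 0.93)]
plate_shoulder [(array([ 0.559 , -0.0083,  0.1551]), 0.92)]
plate_tongue [(array([ 0.5708, -0.0079,  0.1537]), 0.68)]
wrist
saw_throat []
saw_lip []
saw_rim []
saw_fence []
plate []
plate_hole []
plate_near []
plate_shoulder []
plate_tongue []
{'time': 1.5, 'qpos': array([-1.38709848,  0.47701508,  0.0223965 ,  1.55539911, -0.01147163,
        1.1093096 , -0.0831067 ]), 'joint_velocities': array([-0.00038104, -0.00189864, -0.0019383 , -0.00103124,  0.00091672,
        0.00013417,  0.00041958]), 'joint_torque': array([ 5.46202191e-04, -5.96317148e+01,  1.60657972e+00, -2.81535906e+01,
        1.25084110e-02,  1.68872244e-03,  4.65593916e-05]), 'tcp_pos': array([0.19418391, 0.64647964, 0.2312981 ]), 'orientation': array([ 5.24680012e-06,  1.45387824e-01,  9.89374742e-01, -1.60870649e-06]), 'force': array([-0.9977865 , -0.2810507 ,  0.48649376]), 'torque': array([-0.03854777,  0.01395079, -0.01765096]), 'gripper_force': 0.0, 'opening': 0.08549427166273707}
```

```bash
python3 - <<'E'
from h import *
yaw=0.055
# tool down; tool y along saw y(-)
q=np.array([0,np.cos(yaw/2),np.sin(yaw/2),0])
def tryq():
    for k in (0,np.pi/2,np.pi,-np.pi/2):
        qq=np.array([0,np.cos((yaw+k)/2),np.sin((yaw+k)/2),0]); s=kinematics.inverse_kinematics([0.5,0,0.34],qq); print(k,s)
tryq()
env.reach([0.194,0.646,0.36],monitor.get_state()["orientation"])
env.reach([0.50,0.0,0.36],q)
im,d=cams.camera("wrist"); cv2.imwrite("pics/w1.png",im); np.save("pics/w1.npy",d)
c=cams.calibration("wrist"); print(c, monitor.get_state()["time"])
for k,v in marks("wrist",["saw_throat","saw_lip","saw_rim","plate","plate_hole","plate_near","plate_shoulder","plate_tongue"]).items(): print(k,v)
E
```

```text
0 [-0.98133966  0.09794669  0.94442787  1.86378377 -0.08442014  1.22142019
 -1.52603282]
1.5707963267948966 [-0.83096708  0.08738463  0.77175282  1.85803773 -0.06482016  1.22152625
  0.01608481]
3.141592653589793 [-0.7288255   0.08417112  0.65764789  1.8535392  -0.05471222  1.22186033
  1.57162628]
-1.5707963267948966 [-1.26078203  0.18975509  1.327004    1.87124472 -0.19544388  1.2301181
 -2.95859644]
{'fx': 318.1836916877452, 'fy': 318.1836916877452, 'cx': 319.07334840424, 'cy': 202.08405661634822, 'k1': -0.026829883791136107, 'rvec': array([-2.11928853,  2.00196631,  0.29260824]), 'tvec': array([-0.02632974,  0.40572794,  0.64510441])} 4.6583
saw_throat [(array([0.6069, 0.0063, 0.1511]), 0.92)]
saw_lip [(array([0.6723, 0.0126, 0.1506]), 0.71)]
saw_rim [(array([5.449e-01, 5.000e-04, 1.535e-01]), 0.98)]
plate [(array([ 0.4933, -0.0115,  0.1497]), 0.78)]
plate_hole [(array([ 0.4606, -0.0194,  0.1595]), 0.9)]
plate_near [(array([ 0.4274, -0.0228,  0.1565]), 0.65)]
plate_shoulder [(array([ 0.5604, -0.0023,  0.1556]), 0.8)]
plate_tongue [(array([ 5.743e-01, -5.000e-04,  1.533e-01]), 0.75)]
```

View pics/scene0.png

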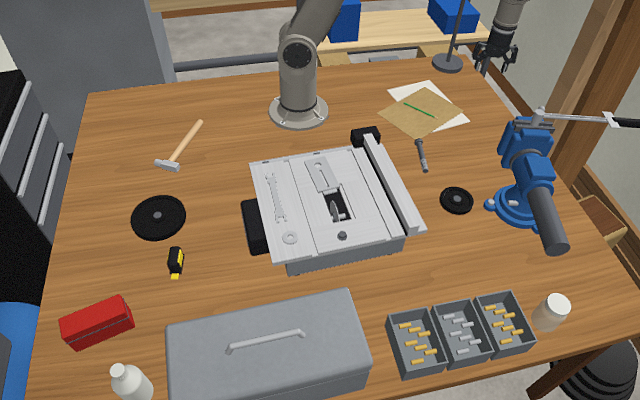

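View pics/w1.png

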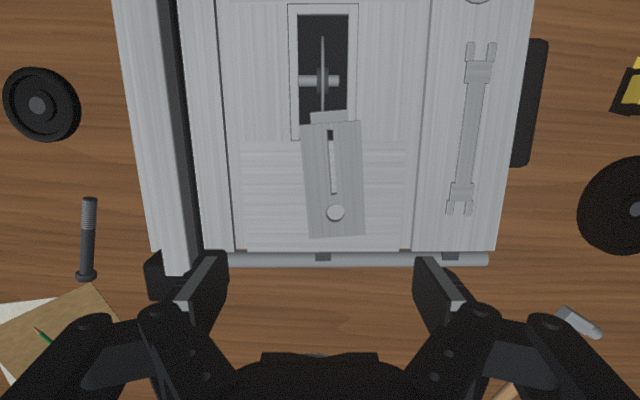

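```bash
cat >> h.py <<'E'
def Q(a): return np.array([0,np.cos(a/2),np.sin(a/2),0])
E
python3 - <<'E'
from h import *
a=0.138; p=np.array([0.474,-0.016])
env.grip(0.083,20)
env.reach([*p,0.20],Q(a))
print("hit",env.movel([*p,0.146],0.06,stop_force=6))
s=monitor.get_state(); print(s["tcp_pos"],s["force"])
env.grip(0.05,20)
s=monitor.get_state(); print(s["opening"],s["force"],s["gripper_force"],s["tcp_pos"],s["time"])
im,d=cams.camera("wrist"); cv2.imwrite("pics/w2.png",im); np.save("pics/w2.npy",d)
for k,v in marks("wrist",["saw_throat","saw_lip","saw_rim","plate_hole","plate_near","plate_shoulder","plate_tongue"]).items(): print(k,v)
E
```

```text
hit False
[ 0.47429466 -0.01604668  0.14626739] [ 0.13839905 -0.22856289 -0.24224176]
0.06467795318460719 [-0.69842798  0.34560647  5.54310791] 21.94161605089903 [ 0.47436691 -0.01605513  0.14646089] 7.3083
saw_throat []
saw_lip []
saw_rim [(array([0.5454, 0.0043, 0.1527]), 0.88)]
plate_hole [(array([ 0.4591, -0.015 ,  0.1594]), 0.62)]
plate_near [(array([ 5.717e-01, -5.000e-04,  1.493e-01]), 0.68)]
plate_shoulder [(array([ 0.5605, -0.0008,  0.1557]), 0.93)]
plate_tongue []
```

View pics/w2.png

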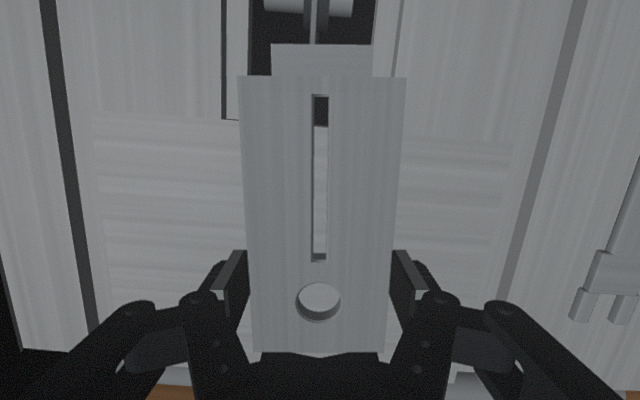

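```bash
cat >> h.py <<'E'
def ortho(im,c,z,o,yaw,xr,yr,res=0.00025):
    """rows: saw x decreasing; cols: saw y decreasing"""
    xs=np.arange(xr[1],xr[0],-res); ys=np.arange(yr[1],yr[0],-res)
    Y,X=np.meshgrid(ys,xs); 
    P=np.stack([o[0]+X*np.cos(yaw)-Y*np.sin(yaw),o[1]+X*np.sin(yaw)+Y*np.cos(yaw),np.full_like(X,z)],-1).reshape(-1,3)
    R=cv2.Rodrigues(np.array(c["rvec"],float))[0]
    C=P@R.T+np.array(c["tvec"]).ravel(); u=C[:,:2]/C[:,2:]; u=u*(1+c["k1"]*(u**2).sum(1,keepdims=True))
    m=(u*[c["fx"],c["fy"]]+[c["cx"],c["cy"]]).astype(np.float32).reshape(*X.shape,2)
    return cv2.remap(im,m[...,0],m[...,1],cv2.INTER_LINEAR),xs,ys
def best_yaw(im,c,z,o,xr,yr,yaws):
    sc=[]
    for a in yaws:
        g=ortho(im,c,z,o,a,xr,yr)[0].astype(float).mean(2).mean(0); sc.append((np.diff(g[::2])**2).sum())
    return yaws[int(np.argmax(sc))]
def peaks(g,ys,n=8):
    d=np.abs(cv2.GaussianBlur(np.gradient(g)[None],(0,0),2)[0]); s=np.gradient(g)
    i=[k for k in range(3,len(d)-3) if d[k]==d[k-3:k+4].max()]
    i=sorted(sorted(i,key=lambda k:-d[k])[:n]); return [(round(float(ys[k])*1e3,1),round(float(s[k]),1)) for k in i]
E
python3 - <<'E'
from h import *
im=cv2.imread("pics/w1.png")
c=dict(fx=318.1836916877452,fy=318.1836916877452,cx=319.07334840424,cy=202.08405661634822,k1=-0.026829883791136107,rvec=np.array([-2.11928853,2.00196631,0.29260824]),tvec=np.array([-0.02632974,0.40572794,0.64510441]))
o=[0.607,0.0063]; Y=np.arange(0.02,0.09,0.001)
for yr in ((-0.115,-0.085),(0.085,0.115),(0.028,0.045),(-0.045,-0.028)):
    xr=(-0.05,0.06) if abs(yr[0])<.05 else (-0.15,0.06)
    a=best_yaw(im,c,0.15,o,xr,yr,Y); g,xs,ys=ortho(im,c,0.15,o,a,xr,yr)
    print(yr,round(a,3),peaks(g.mean((0,2)),ys,4))
a=0.055
g,xs,ys=ortho(im,c,0.15,o,a,(-0.1,0.1),(-0.034,0.034)); 
g,xs,ys=ortho(im,c,0.15,o,a,(-0.085,-0.045),(0.02,0.034)); print("rimL",peaks(g.mean((1,2)),xs,4))
g,xs,ys=ortho(im,c,0.15,o,a,(0.05,0.085),(-0.03,0.03)); print("lip",peaks(g.mean((1,2)),xs,4))
# plate in grip, wrist camera now
c2=cams.calibration("wrist"); im2=cv2.imread("pics/w2.png"); s=monitor.get_state(); t=s["tcp_pos"]
a=best_yaw(im2,c2,0.158,t[:2],(0.03,0.08),(-0.04,0.04),np.arange(0.1,0.18,0.002)); print("plate yaw",a)
g,xs,ys=ortho(im2,c2,0.158,t[:2],a,(0.03,0.075),(-0.04,0.04)); print(peaks(g.mean((0,2)),ys,6))
g,xs,ys=ortho(im2,c2,0.158,t[:2],a,(0.06,0.11),(-0.03,0.03)); print("end",peaks(g.mean((1,2)),xs,4))
g,xs,ys=ortho(im,c,0.15,o,0.055,(-0.2,0.09),(-0.12,0.12),0.0005); cv2.imwrite("pics/o1.png",g)
E
```

```text
(-0.115, -0.085) 0.06 [(-96.0, 0.4), (-106.5, -4.7), (-109.3, 5.4), (-113.3, -0.6)]
(0.085, 0.115) 0.06 [(113.2, 0.5), (106.0, -14.8), (103.5, 13.6), (90.0, 0.7)]
(0.028, 0.045) 0.061 [(42.0, 0.8), (37.0, 0.3), (34.2, -6.6), (32.5, 8.4)]
(-0.045, -0.028) 0.06 [(-35.5, -3.3), (-37.5, 3.0), (-41.0, 0.5), (-43.0, -0.3)]
rimL [(-50.8, 3.4), (-66.3, -2.3), (-68.0, 4.4), (-80.5, 0.8)]
lip [(69.0, 45.5), (66.5, -8.8), (64.7, 6.4), (56.2, -9.9)]
plate yaw 0.13400000000000004
[(38.5, 2.9), (33.7, -4.7), (5.2, -10.6), (3.7, 11.7), (-2.0, 4.7), (-31.8, 3.9)]
end [(108.2, -2.4), (97.2, 17.7), (86.2, 3.9), (67.0, 2.1)]
```

View pics/o1.png

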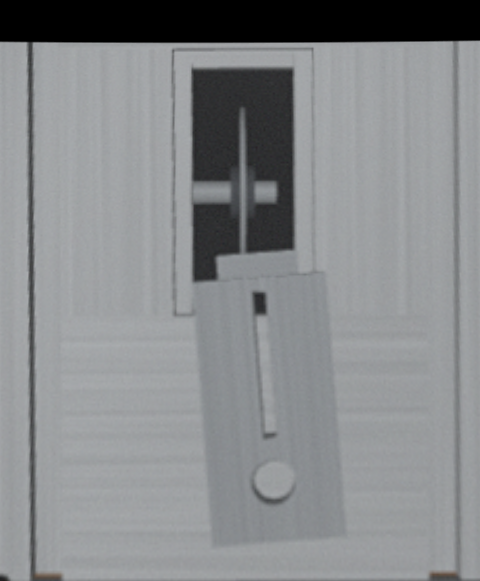

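```bash
cat >> h.py <<'E'
A=0.064; O=np.array([0.6061,0.0046])-0.00095*np.array([-np.sin(0.06),np.cos(0.06)])
def S(x,y,z): return np.array([*(O+[x*np.cos(.06)-y*np.sin(.06), x*np.sin(.06)+y*np.cos(.06)]),z])
def check(fn):
    s=monitor.get_state(); t=s["tcp_pos"]; c=cams.calibration("wrist"); im,d=cams.camera("wrist"); cv2.imwrite(fn,im)
    return im,c,t,s
E
python3 - <<'E'
from h import *
t=monitor.get_state()["tcp_pos"]
env.movel(t+[0,0,0.001],0.02)
env.movel(S(-0.095,0,t[2]+0.001),0.06,rot=Q(A))
im,c,t,s=check("pics/w3.png"); print(t,s["force"],s["time"],s["opening"])
o=S(0,0,0)[:2]
for z,xr,yr,Y in ((.158,(-0.05,-0.015),(-.04,-.028),0),(.158,(-0.05,-0.015),(.028,.04),0),(.15,(-0.005,0.03),(-.045,-.03),0),(.15,(-0.005,0.03),(.03,.045),0)):
    a=best_yaw(im,c,z,o,xr,yr,np.arange(.02,.1,.002)); 
    g,xs,ys=ortho(im,c,z,o,.06,xr,yr); print(z,round(a,3),peaks(g.mean((0,2)),ys,4))
a=best_yaw(im,c,.158,o,(-.06,-.015),(-.01,.01),np.arange(.02,.1,.002)); g,xs,ys=ortho(im,c,.158,o,.06,(-.06,-.015),(-.01,.01)); print("slot",a,peaks(g.mean((0,2)),ys,4))
g=ortho(im,c,0.15,o,0.06,(-0.1,0.06),(-0.05,0.05))[0]; cv2.imwrite("pics/o3.png",g)
E
```

```text
[ 0.51095722 -0.00226154  0.14727559] [-0.48776999  0.38720548 -2.6641184 ] 8.7667 0.0652349419195606
0.158 0.066 [(-28.8, -0.3), (-32.0, 5.9), (-35.8, 0.9), (-37.5, -1.0)]
0.158 0.056 [(38.0, 0.4), (34.5, -25.8), (33.5, 20.6)]
0.15 0.06 [(-32.2, -7.2), (-34.0, 7.7), (-38.0, 0.5), (-42.5, -0.4)]
0.15 0.064 [(40.2, 0.2), (39.0, 0.2), (36.5, -17.1), (34.5, 17.7)]
slot 0.05799999999999997 [(4.5, -11.1), (2.2, 9.0), (0.2, -10.3), (-1.8, 23.3)]
```

View pics/o3.png

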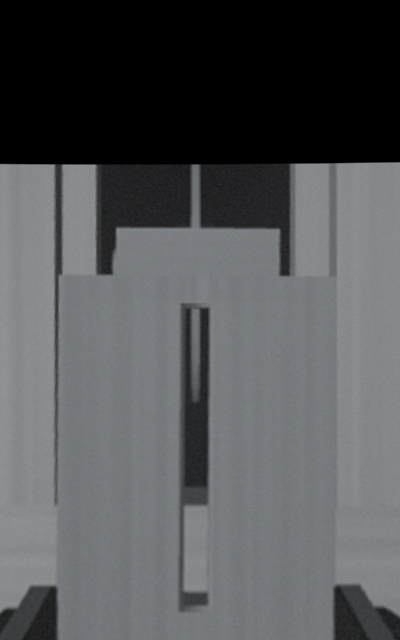

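```bash
python3 - <<'E'
from h import *
t=monitor.get_state()["tcp_pos"]
env.movel(S(-0.058,0,t[2]),0.06)
env.grip(0.083); 
t=monitor.get_state()["tcp_pos"]
env.movel(S(-0.058,0,0.19),0.12)
env.movel(S(-0.135,0,0.21),0.15)
im,c,t,s=check("pics/w4.png"); print(s["time"],t)
for k,v in marks("wrist",["plate_hole","plate_near","plate_shoulder","saw_rim","saw_lip"]).items(): print(k,v)
env.grip(0.0)
E
```

```text
11.1 [ 0.47190196 -0.00400843  0.20994994]
plate_hole [(array([0.5342, 0.002 , 0.16  ]), 0.93)]
plate_near [(array([ 0.502 , -0.0028,  0.1589]), 0.94)]
plate_shoulder []
saw_rim [(array([0.5421, 0.0014, 0.155 ]), 0.69)]
saw_lip []
```

View pics/w4.png

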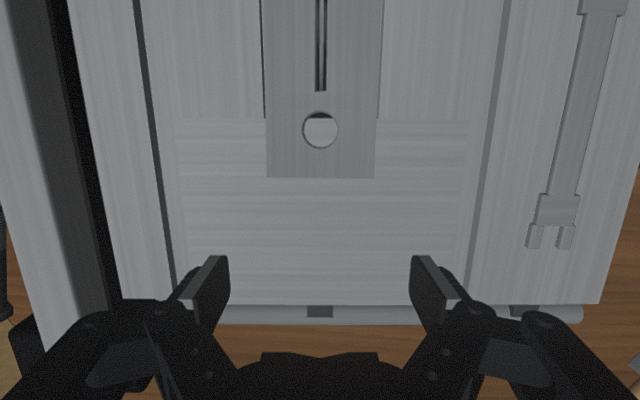

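```bash
python3 - <<'E'
from h import *
print("down",env.movel(S(-0.135,0,0.1525),0.08,stop_force=5))
print(env.movel(S(-0.085,0,0.1525),0.05,stop_force=12), monitor.get_state()["tcp_pos"])
print(env.movel(S(-0.072,0,0.1525),0.02,stop_force=12))
s=monitor.get_state(); print(s["tcp_pos"],s["force"],s["time"],(s["tcp_pos"][:2]-O)@[np.cos(.06),np.sin(.06)])
for cam in ("scene","side","wrist"):
    im,_=cams.camera(cam); cv2.imwrite(f"pics/{cam}5.png",im)
    for k,v in marks(cam,["plate_hole","plate_near","plate_shoulder","saw_rim","saw_lip"]).items(): print(k,v)
a=cv2.resize(cv2.imread("pics/scene5.png")[130:280,230:440],None,fx=1.9,fy=1.9,interpolation=2)
b=cv2.resize(cv2.imread("pics/wrist5.png"),(400,250)); H=max(a.shape[0],250)
o=np.zeros((H,800,3),np.uint8); o[:a.shape[0],:a.shape[1]]=a; o[:250,400:]=b; cv2.imwrite("pics/c5.png",o)
E
```

```text
down False
False [ 0.52125079 -0.0014859   0.15258399]
False
[ 0.53199839 -0.0006402   0.1516651 ] [-6.97224431e+00  5.68956129e-03  2.42117618e+00] 14.9667 -0.07428249397325759
plate_hole [(array([0.5714, 0.0025, 0.1526]), 0.93)]
plate_near [(array([0.5469, 0.0019, 0.1572]), 0.81)]
plate_shoulder [(array([0.6749, 0.0099, 0.1508]), 0.66)]
saw_rim [(array([0.5714, 0.0012, 0.155 ]), 0.71)]
saw_lip [(array([0.6751, 0.0101, 0.1527]), 0.95)]
plate_hole [(array([5.746e-01, 3.000e-04, 1.498e-01]), 0.55)]
plate_near [(array([0.542 , 0.003 , 0.1541]), 0.87)]
plate_shoulder [(array([0.5355, 0.0024, 0.1549]), 0.65)]
saw_rim [(array([0.6811, 0.0077, 0.1474]), 0.15)]
saw_lip [(array([0.6703, 0.0103, 0.1516]), 0.69)]
plate_hole []
plate_near [(array([5.402e-01, 3.000e-04, 1.532e-01]), 0.73)]
plate_shoulder []
saw_rim []
saw_lip []
```

View pics/c5.png

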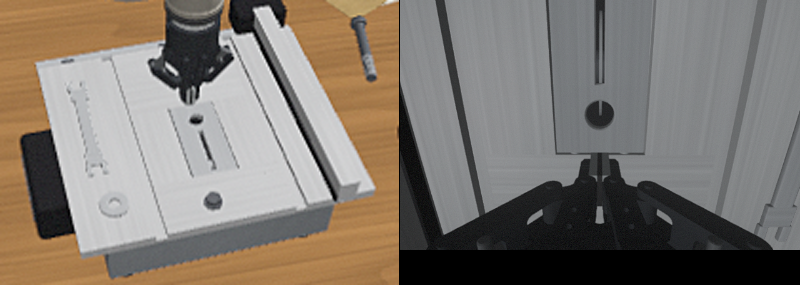

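```bash
python3 - <<'E'
from h import *
env.movel(S(-0.0745,0,0.170),0.08)
env.movel(S(-0.055,0,0.170),0.08)
r=env.movel(S(-0.055,0,0.1485),0.02,stop_force=18)
s=monitor.get_state(); print(r,s["tcp_pos"],s["force"],s["time"])
env.dwell(0.2)
env.movel(S(-0.055,0,0.20),0.1)
env.movel(S(-0.11,0,0.27),0.15)
for cam in ("side","wrist"):
    im,_=cams.camera(cam); cv2.imwrite(f"pics/{cam}6.png",im)
    for k,v in marks(cam,["plate","plate_near","plate_shoulder","saw_lip","saw_rim"]).items(): print(k,v)
c=cams.calibration("wrist"); im,d=cams.camera("wrist")
for nm,x,ys in (("plate near",(-.062,-.046),(-.025,.025)),("table before",(-.085,-.07),(-.025,.025)),("plate far",(.045,.06),(-.025,.025)),("plate side",(-.04,.04),(-.03,-.01)),("table side",(-.04,.04),(.042,.06))):
    # mean height from depth over the patch
    P=np.array([S(a,b,.15) for a in np.linspace(*x,12) for b in np.linspace(*ys,20)])
    R=cv2.Rodrigues(c["rvec"])[0]; C=P@R.T+c["tvec"].ravel(); u=C[:,:2]/C[:,2:]; u2=u*(1+c["k1"]*(u**2).sum(1,keepdims=True))
    px=np.rint(u2*[c["fx"],c["fy"]]+[c["cx"],c["cy"]]).astype(int); ok=(px[:,0]>=0)&(px[:,0]<640)&(px[:,1]>=0)&(px[:,1]<400)
    if not ok.any(): continue
    D=d[px[ok,1],px[ok,0]]; W=(np.c_[u[ok]*D[:,None],D]-c["tvec"].ravel())@R
    print(nm,np.round(np.median(W[:,2]),4),ok.sum())
E
```

```text
True [5.51050843e-01 3.18637999e-04 1.50123815e-01] [-1.49570264  0.06720358  6.31029245] 17.5917
plate [(array([0.603 , 0.0099, 0.1412]), 0.58)]
plate_near [(array([0.5377, 0.0027, 0.1493]), 0.68)]
plate_shoulder [(array([0.6722, 0.0097, 0.1503]), 0.64)]
saw_lip [(array([0.6724, 0.0121, 0.1504]), 0.96)]
saw_rim [(array([0.537 , 0.0018, 0.156 ]), 0.81)]
plate [(array([0.6085, 0.0064, 0.1434]), 0.81)]
plate_near [(array([ 0.5394, -0.0031,  0.1483]), 0.84)]
plate_shoulder []
saw_lip []
saw_rim [(array([0.5423, 0.0035, 0.1543]), 0.75)]
plate near 0.1491 240
table before 0.1492 240
plate side 0.1492 220
table side 0.149 220
```

View pics/wrist6.png

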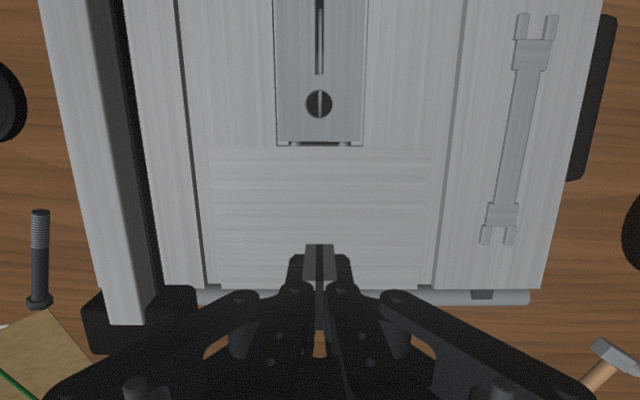

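```bash
python3 -c "
from h import *
print(env.job_done())"
```

```text
the job is handed in; nothing more can be done
None
```

The throat plate is back in the opening: it was pushed up against the lip, its near end snapped down past the plungers, and the job was handed in at about 18 s. Wrist depth put the plate's near end and middle within 0.2 mm of the table; the far end was out of that view, but the side camera put its upper edge at table level. The other things looked undisturbed in the pictures. The hand-in call returned no verdict.

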